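# Dock the tube carrier and lock its draw latch

## Robot

A 6-joint arm with a two-finger parallel gripper is mounted at the origin on the work surface; the furniture and walls round the work are solid. World frame = base frame: x ahead of the robot, y to its left, z up, the work surface at z = 0. Lengths are in m, angles in rad, forces in N, time in s.
With the tool pointing down it reaches from about 0.375 to 0.9 m from the base axis. Payload 3.1 kg.
Tool frame: the origin (TCP) lies on the mounting face of the last link; the fingertips stand 182 mm ahead of it and the grasp point (between the pads) lies 164 mm ahead of it; z points along the fingers, y is the line along which they close (so a half turn about z gives the same grasp; the last joint's range is limited). The gripper opens to 87 mm and grips with 3 to 60 N. Pads are 19 mm wide; open, the fingers measure 117 mm over their backs; the gripper's body (75 mm by 190 mm) begins 51 mm behind the grasp point.
Start: joints at [-1.415, 0.527, 1.433, -0, 1.181, -0.178], TCP at [0.205, -0.59, 0.405] pointing down, gripper open.
Joint ranges: [-3.08, 3.08], [-0.75, 2.2], [0.22, 2.44], [-1.43, 4.57], [0, 2.65], [-2.85, 2.85]. Speed limits (rad/s): [2.79, 2.79, 3.14, 3.14, 3.14, 3.14].

## Interface

Orientations are given as a rotation vector (axis times angle).
In Python, from rig import manip gives the robot as it stands.
- The arm moves only by the tool apply_moves, never from a script. Its argument "moves" is a list of rows, each a list of 5 numbers: the opening, from 0 (shut) to 1 (fully open), then the shift along the world's x, y, z in m, then the turn about the world's z in rad. A call has 1 to 10 rows; each row shifts and turns the commanded pose from where the row before left it; what a row does not reach is not made up. A row lasts 1/12 s, in which the tool goes at most 41.7 mm and 7.16 degrees, less where a joint would pass 70% of its speed; a pose out of reach is approached as far as the arm can. A call with a gripper value outside its range is refused whole. The fingers move at their own pace and stop on an object; "squeeze" is the grip in N (left out, the last holds). Time passes only in rows, so rows that do not move let the fingers close. It gives the time, the measured TCP pose, the force, the opening and the grip force at its end, in the units of the state.
- manip.sense(): the state, without advancing time (a new reading comes with each control period).
- manip.read_camera(name): name is "side" or "top" or "wrist"; returns the picture (420x560x3 uint8, red, green, blue); there is no depth.
- manip.camera_model(name): a dict with "camera_matrix" (3x3 intrinsics, pixels), "cam_to_world" (4x4, takes a point from camera to world coordinates). Camera axes: x right, y down, z forward; pixel columns grow to the right and rows downward; lengths in m; the calibration is good to about 2 mm. A picture is of the moment at which its call begins: read the wrist's pose just before it. camera_model takes no time and is no camera call; for the wrist camera it gives the pose at the moment of the call.
- manip.close_job(): hands the job in; it is judged then, once.
The state is a dict: "time_s": time; "q": joint angles; "joint_velocities": joint speeds; "joint_efforts": joint torques, N m; "tcp_pos": TCP position; "eef_rot": TCP orientation; "contact_force": force on the tool from outside, world axes, zero at the start; "torque": the same for the moment, N m; "finger_gap": finger opening in m; "grip_force": force on a finger pad.
Only numpy, scipy, OpenCV 4.12 (cv2) and the standard library are available. Lean on these libraries where they do the work, as an engineer would, in place of code of your own. Each camera call takes 0.05 s, during which the arm holds its last target. There are 200 camera calls.

## Task

Get the tube carrier ready for shaking: push it along its guide rails until it sits against the pad of the dock, swing the latch's wire loop over so that its cross bar drops behind the hook on the carrier, then throw the lever over, past its toggle point, until it lies fully down and stays shut with the loop tight on the hook. Leave the bottle and the timer behind the dock where they stand.

Things in the scene. Friction and masses are not known exactly. Their poses are not given: they have to be found in the camera images.
- dock: Fixed aluminium dock on the worktop, base plate 352 x 116 x 12 mm (x = -185 to 167 mm), grey head block with the latch at its -x end, two guide rails (tops z = 28 mm, 84 mm apart inside, x = -20 to 165 mm). Origin on the worktop; x runs along the rails from the latch to the carrier, z up; latch and carrier are centred on y = 0.
- pad (a point): Middle of the face of the dock's rubber pad, which the carrier's front must meet: dock x = -28 mm, 24 mm above the worktop; its wall's top is at 34 mm.
- carrier: Loose white sled 150 x 80 x 28 mm, 0.6 kg, on the base plate (underside at 12 mm) between the rails, 2 mm play each side; a fixed foam tube rack 34 mm tall (48 mm along x) on its rear deck. Origin: centre of its underside, x as the dock's; front at x = -75 mm. Fully home its origin is at x = 47 mm in the dock's frame; it starts 30 to 55 mm short of that.
- carrier_rear (a point): Middle of the carrier's flat rear end face, 14 mm above its underside, x = +75 mm in its frame: push here, in the dock's -x direction.
- keeper (a point): Where the loop's cross bar centre lies when hooked: on the +x side of the post of the steel hook on the carrier, 34 mm above its underside. The hook is 34 mm wide; its lip ends 3 mm past this point towards +x and lies 38 to 43 mm above the carrier's underside. The deck is at 28 mm: the bar drops on it beyond the lip and is then drawn under the lip.
- latch_pivot (a point): The lever's pivot, dock x = -80 mm, y = 0, 54 mm above the worktop; the pivot axis is the dock's y.
- latch_lever (a joint): Lever angle, rad. 0: shut, handle lying back, away from the carrier. Grows to the open stop at 1.92 (leaning to the carrier). Handle elevation above the dock's +x = 3.002 - value. Starts 1.78 to 1.92; stays where left (0.05 N m friction). With the loop hooked the toggle point is near 0.5: below it the loop pulls the lever shut, above it back. Under 10 N at the handle.
- lever_tip (a point): Free end of the lever's handle, 95 mm from the pivot; the black grip (62 mm long) is 22 mm wide and 8 mm thick, its centre line through the pivot and this point.
- loop_pin (a point): The pin on which the loop turns, on the lever 24 mm from its pivot, at elevation 3.578 - lever value (from the pivot, above the dock's +x direction).
- latch_loop (a joint): Angle of the wire loop on the lever, rad. The loop's elevation above the dock's +x direction (from its pin to its cross bar) = 0.051 + this value - lever value. Starts at 3.55 to 3.68, leaning back a little against its stop at 3.7 or just off it. Once tipped towards the carrier below about 1.2 of elevation it falls by itself, slowly (about 1 s).
- loop_bar (a point): Middle of the loop's cross bar: steel wire 6 mm thick, 64 mm long along the dock's y, 134 mm from the pin (the loop springs up to 12 mm longer, 3.5 N/mm); the handle passes between the side wires. Let down with the lever fully open, it lands about 12 mm beyond the hooked place if the carrier is home; with the carrier several mm short it lands on the hook's lip.
- reagent_bottle: Brown bottle with a blue cap, 60 x 60 x 98 mm, standing near the dock on its -y side by the head block. Origin at the centre of its underside. Leave alone.
- timer: White countdown timer, 62 x 62 x 18 mm, lying near the dock on its -y side. Origin at the centre of its underside. Leave alone.

How it is judged:
On the way, in this order (a step that is already met when the one before it is completed fails the run):
1. the carrier is pushed up to the pad (within 5 mm) (x of carrier in the frame of dock below 0.052 m), for 0.2 s.
2. the loop's bar is down behind the hook while the lever is still open (x of loop_bar in the frame of carrier above -0.016 m and z of loop_bar in the frame of carrier below 0.039 m and value of joint latch_lever above 1 rad), for 0.2 s.
At the end, for the whole second after the job is handed in: The lever lies shut (within 0.1 rad of its stop) and at rest, the loop's bar is behind the carrier's hook, under its lip (within 5 mm of its hooked place), and the carrier is at rest against the pad (within 3 mm of fully home) (x of loop_bar in the frame of carrier between -0.016 and -0.007 m and z of loop_bar in the frame of carrier below 0.039 m and value of joint latch_lever below 0.1 rad and velocity of joint latch_lever below 0.05 rad/s and x of carrier in the frame of dock below 0.05 m and linear speed of carrier below 0.01 m/s); the robot touches nothing.
It fails at once if the bottle is moved more than 30 mm or tipped (distance of reagent_bottle from where it was at the start of the episode above 0.03 m or angle between reagent_bottle's own z axis and vertical above 0.5 rad).
It fails at once if the timer is moved more than 30 mm or tipped (distance of timer from where it was at the start of the episode above 0.03 m or angle between timer's own z axis and vertical above 0.5 rad).
It also fails if it takes over 64 s, if anything falls off the work surface, if the arm or the gripper's body presses on something with over 40 N, if the wrist force passes 120 N, or if a joint passes its speed limit or range.

## Working session

There is one attempt and no reset: what is moved stays moved. The work goes in short steps, Python scripts to look and compute and a tool call to move; the robot and the scene stay as the last step left them, time stands still between calls to the robot, and variables do not carry over. Pictures are saved under pics/ and viewed, at most 10 in all, crops included, and the job is handed in when it is done.

Besides the shell and the picture viewer there is one more tool, called by a JSON object that holds its "name" and its "arguments", one argument or row to a line. apply_moves: Moves the arm, as the interface text tells. Its arguments: {"type":"object","properties":{"moves":{"type":"array","items":{"type":"array","items":{"type":"number"}}},"squeeze":{"type":"number"}},"required":["moves"]}

```bash
mkdir -p pics
python3 - <<'E'
from rig import manip
import cv2,numpy as np
s=manip.sense();print(s['time_s'],s['tcp_pos'],s['eef_rot'],s['finger_gap'])
for n in("side","top"):
    cv2.imwrite(f"pics/{n}0.png",manip.read_camera(n)[:,:,::-1]);m=manip.camera_model(n);print(n,np.round(m["camera_matrix"],1).tolist(),np.round(m["cam_to_world"],3).tolist())
E
```

```text
0.0 [ 0.2047398  -0.59014029  0.40376224] [-3.09577615e+00 -5.21515470e-01 -4.11301359e-05] 0.08706290066933516
side [[449.7, 0.0, 280.3], [0.0, 449.7, 209.2], [0.0, 0.0, 1.0]] [[0.981, -0.117, 0.155, 0.393], [-0.194, -0.601, 0.775, -0.532], [0.002, -0.79, -0.613, 0.573], [0.0, 0.0, 0.0, 1.0]]
top [[495.4, 0.0, 276.9], [0.0, 495.4, 210.3], [0.0, 0.0, 1.0]] [[-0.001, -0.99, 0.139, 0.424], [-1.0, 0.002, 0.004, 0.156], [-0.004, -0.139, -0.99, 0.941], [0.0, 0.0, 0.0, 1.0]]
```

View pics/top0.png

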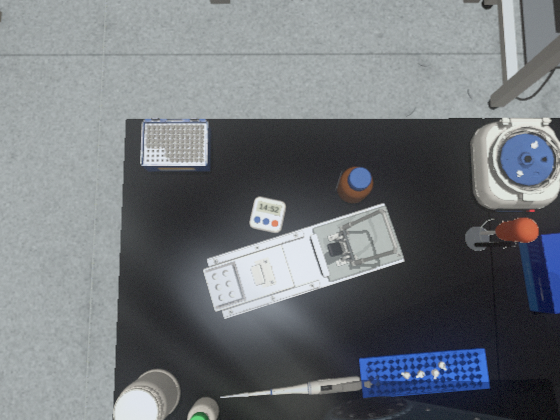

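View pics/side0.png

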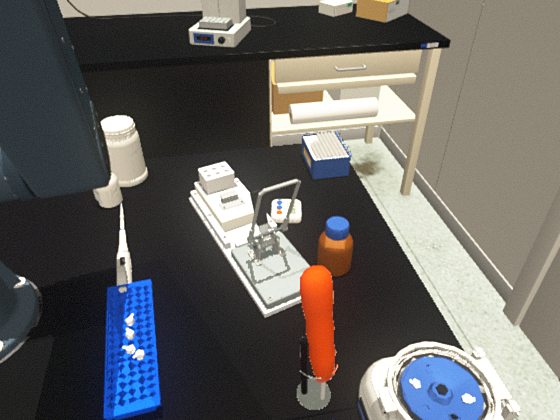

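```bash
cat > h.py <<'E'
from rig import manip
import cv2,numpy as np
def ray(n,uv,m=None):
    m=m or manip.camera_model(n);K=np.array(m["camera_matrix"]);T=np.array(m["cam_to_world"])
    return T[:3,3],T[:3,:3]@np.linalg.solve(K,[uv[0],uv[1],1])
def onz(n,uv,z,m=None):
    o,d=ray(n,uv,m);return o+d*(z-o[2])/d[2]
def proj(n,p,m=None):
    m=m or manip.camera_model(n);K=np.array(m["camera_matrix"]);T=np.array(m["cam_to_world"])
    q=K@(T[:3,:3].T@(np.array(p)-T[:3,3]));return q[:2]/q[2]
E
python3 - <<'E'
from h import *
im=cv2.imread("pics/top0.png");g=cv2.cvtColor(im,cv2.COLOR_BGR2GRAY)
mk=(g>75).astype(np.uint8);mk[:190]=0;mk[335:]=0;mk[:,:195]=0;mk[:,415:]=0
c=max(cv2.findContours(mk,0,1)[0],key=cv2.contourArea)
b=cv2.boxPoints(cv2.minAreaRect(c));print(b,cv2.contourArea(c))
P=np.array([onz("top",p,.012)[:2] for p in b]);print(P.round(4),np.linalg.norm(P-np.roll(P,1,0),axis=1))
cv2.imwrite("pics/c1.png",cv2.resize(im[195:330,195:415],None,fx=3.6,fy=3.6,interpolation=cv2.INTER_CUBIC))
s=cv2.imread("pics/side0.png");cv2.imwrite("pics/c2.png",cv2.resize(s[155:325,180:360],None,fx=3.5,fy=3.5,interpolation=cv2.INTER_CUBIC))
E
```

```text
[[195. 196.]
 [404. 196.]
 [404. 334.]
 [195. 334.]] 18516.0
[[ 0.5824  0.3152]
 [ 0.5816 -0.0819]
 [ 0.326  -0.0725]
 [ 0.3264  0.3096]] [0.25611727 0.39706107 0.25576136 0.38205626]
```

View pics/c1.png

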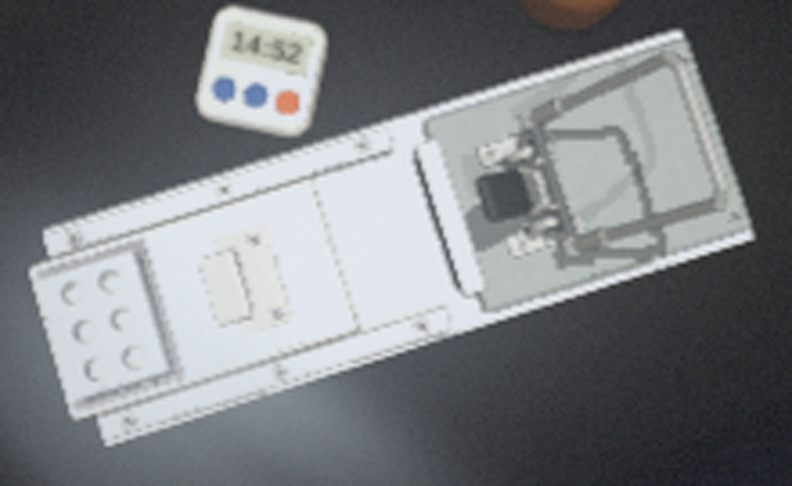

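View pics/c2.png

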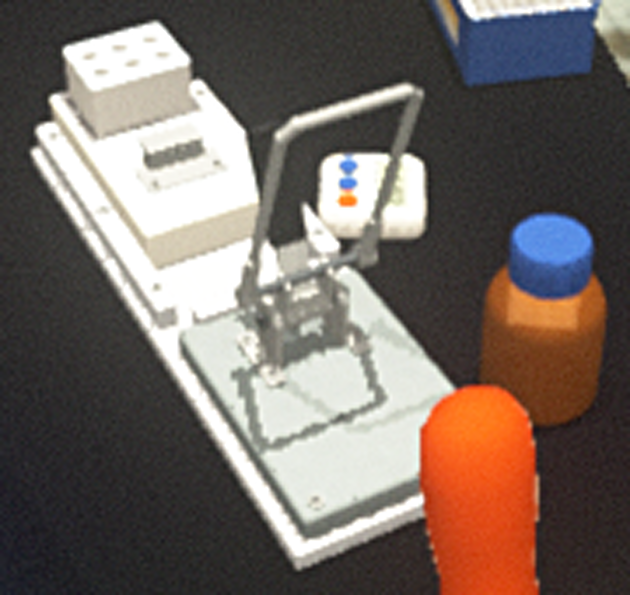

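Run:
```python
from h import *
from scipy.optimize import least_squares as ls
f=lambda x,y:((x+.5)/3.6-.5+195,(y+.5)/3.6-.5+195)
P=[((683,30),(-185,-58,12)),((754,238),(-185,58,12)),((103,446),(167,58,12)),((43,232),(165,-57,28))]
W=[onz("top",f(*a),b[2]/1e3)[:2] for a,b in P];L=np.array([b[:2] for a,b in P])/1e3
R=lambda t:np.array([[np.cos(t),-np.sin(t)],[np.sin(t),np.cos(t)]])
r=ls(lambda v:(L@R(v[2]).T+v[:2]-W).ravel(),[.45,.1,1.84]);print(r.x,(r.fun*1e3).round(1))
v=r.x
def dock(p):return (R(v[2]).T@(np.array(p)[:2]-v[:2])*1e3).round(1)
for n,a,z in[("rearcorner",(32,268),.04),("rear2",(72,418),.04),("front-",(315,178),.04),("front+",(357,328),.04),("padwall",(440,140),.034),("grip",(508,195),.13),("barmid",(697,130),.205),("bottle cap",(0,0),0),("timer",(262,70),.018)]:
    print(n,dock(onz("top",f(*a),z)))
print("bottle",dock(onz("top",(360,178),.098)))
W=lambda x,y=0:(R(v[2])@[x/1e3,y/1e3]+v[:2]).round(4)
for x in(215,190,132,-60,-150,-50,-160):print(x,W(x))
# side check of bar mid
for p in[(-114,0,209),(-41,0,141),(-185,58,12)]:
    w=[*W(*p[:2]),p[2]/1e3];q=proj("side",w);print(p,"side crop",(q-[180,155])*3.5,"top crop",(proj("top",w)-195)*3.6)
```

```text
[0.45834055 0.11540408 1.87436707] [ 0.7  0.4 -0.9 -0.9 -1.  -0.8  1.2  1.3]
rearcorner [172.9 -38.8]
rear2 [174.7  38.1]
front- [ 23.8 -39.2]
front+ [26.4 38.5]
padwall [-43. -39.]
grip [-54.9   0.4]
barmid [-128.3    0.2]
bottle cap [ 154.8 -183.4]
timer [  32.6 -102.8]
bottle [-137.7 -104. ]
215 [0.3941 0.3206]
190 [0.4015 0.2967]
132 [0.4189 0.2414]
-60 [0.4763 0.0581]
-150 [ 0.5032 -0.0277]
-50 [0.4733 0.0677]
-160 [ 0.5062 -0.0373]
(-114, 0, 209) side crop [331.74809794  73.95275853] top crop [664.72284829 137.6653794 ]
(-41, 0, 141) side crop [260.37600513 118.5409102 ] top crop [479.68902934 200.66267099]
(-185, 58, 12) side crop [294.46589094 552.73684717] top crop [754.62139779 238.50714483]
```

{"name": "apply_moves", "arguments": {
  "moves": [
    [0,0.0175,0.029,0.0045,0.12],
    [0,0.0175,0.029,0.0045,0.12],
    [0,0.0175,0.029,0.0045,0.12],
    [0,0.0175,0.029,0.0045,0.12],
    [0,0.0175,0.029,0.0045,0.12],
    [0,0.0175,0.029,0.0045,0.12],
    [0,0.0175,0.029,0.0045,0.12],
    [0,0.0175,0.029,0.0045,0.12],
    [0,0.0175,0.029,0.0045,0.12],
    [0,0.0175,0.029,0.0045,0.12]
  ],
  "squeeze": 10
}}

```text
time_s: 0.93
tcp_pos: [0.3802, -0.2988, 0.4497]
eef_rot: [-2.255, -2.186, -0.0]
contact_force: [0.5, -0.3, 0.2]
finger_gap: 0.0282
grip_force: 0.0
```

{"name": "apply_moves", "arguments": {
  "moves": [
    [0,0.006,0.03,0,0.12],
    [0,0.006,0.03,0,0.12],
    [0,0.006,0.03,0,0.1],
    [0,0.006,0.03,0,0],
    [0,0.006,0.03,0,0],
    [0,0.006,0.03,0,0],
    [0,0.006,0.03,0,0],
    [0,0.006,0.03,0,0],
    [0,0.006,0.03,0,0],
    [0,0.006,0.03,0,0]
  ]
}}

```text
time_s: 1.77
tcp_pos: [0.4396, 0.0011, 0.4496]
eef_rot: [-1.861, -2.531, 0.0]
contact_force: [1.0, -0.4, 0.7]
finger_gap: 0.001
grip_force: 0.0
```

{"name": "apply_moves", "arguments": {
  "moves": [
    [0,-0.0045,0.032,0,0],
    [0,-0.0045,0.032,0,0],
    [0,-0.0045,0.032,0,0],
    [0,-0.0045,0.032,0,0],
    [0,-0.0045,0.032,0,0],
    [0,-0.0045,0.032,0,0],
    [0,-0.0045,0.032,0,0],
    [0,-0.0045,0.032,0,0],
    [0,-0.0045,0.032,0,0],
    [0,-0.0045,0.032,0,0]
  ]
}}

```text
time_s: 2.6
tcp_pos: [0.394, 0.3211, 0.4494]
eef_rot: [-1.86, -2.531, 0.001]
contact_force: [1.0, -0.4, 0.8]
finger_gap: 0.0002
grip_force: 0.0
```

{"name": "apply_moves", "arguments": {
  "moves": [
    [0,0,0,-0.031,0],
    [0,0,0,-0.031,0],
    [0,0,0,-0.031,0],
    [0,0,0,-0.031,0],
    [0,0,0,-0.031,0],
    [0,0,0,-0.031,0],
    [0,0,0,-0.031,0],
    [0,0,0,-0.03,0],
    [0,0,0,0,0]
  ]
}}

```text
time_s: 3.35
tcp_pos: [0.3931, 0.3185, 0.1976]
eef_rot: [-1.858, -2.527, 0.016]
contact_force: [-0.3, -0.7, -0.7]
finger_gap: 0.0004
grip_force: 0.0
```

{"name": "apply_moves", "arguments": {
  "moves": [
    [0,0.0027,-0.0086,0,0],
    [0,0.0027,-0.0086,0,0],
    [0,0.0027,-0.0086,0,0],
    [0,0.0015,-0.0048,0,0],
    [0,0.0015,-0.0048,0,0],
    [0,0.0015,-0.0048,0,0]
  ]
}}

```text
time_s: 3.85
tcp_pos: [0.4081, 0.2793, 0.2046]
eef_rot: [1.862, 2.528, 0.007]
contact_force: [-2.0, 6.7, 4.1]
finger_gap: 0.0005
grip_force: 3.3
```

{"name": "apply_moves", "arguments": {
  "moves": [
    [0,0.0012,-0.0038,0,0],
    [0,0.0012,-0.0038,0,0],
    [0,0.0012,-0.0038,0,0],
    [0,0.0012,-0.0038,0,0],
    [0,0.0012,-0.0038,0,0],
    [0,0.0012,-0.0038,0,0],
    [0,0.0012,-0.0038,0,0],
    [0,0.0012,-0.0038,0,0]
  ]
}}

```text
time_s: 4.52
tcp_pos: [0.4174, 0.2492, 0.2046]
eef_rot: [1.861, 2.529, 0.006]
contact_force: [-1.5, 6.5, 4.6]
finger_gap: 0.0004
grip_force: 3.4
```

{"name": "apply_moves", "arguments": {
  "moves": [
    [0,0.0006,-0.0019,0,0],
    [0,0.0006,-0.0019,0,0],
    [0,0.0006,-0.0019,0,0],
    [0,0,0,0,0]
  ]
}}

```text
time_s: 4.85
tcp_pos: [0.4193, 0.2433, 0.2045]
eef_rot: [1.861, 2.529, 0.006]
contact_force: [-2.5, 4.3, 3.3]
finger_gap: 0.0006
grip_force: 2.3
```

{"name": "apply_moves", "arguments": {
  "moves": [
    [0,0.0003,-0.00095,0,0],
    [0,0.0003,-0.00095,0,0],
    [0,0.0003,-0.00095,0,0],
    [0,0,0,0,0]
  ]
}}

```text
time_s: 5.18
tcp_pos: [0.4194, 0.2423, 0.2045]
eef_rot: [-1.865, -2.527, -0.009]
contact_force: [-4.8, 18.4, 3.2]
finger_gap: 0.0005
grip_force: 9.7
```

{"name": "apply_moves", "arguments": {
  "moves": [
    [0,0.0003,-0.00095,0,0],
    [0,0.0003,-0.00095,0,0],
    [0,0.0003,-0.00095,0,0],
    [0,0,0,0,0]
  ]
}}

```text
time_s: 5.52
tcp_pos: [0.4193, 0.2414, 0.2046]
eef_rot: [-1.866, -2.522, -0.012]
contact_force: [-8.9, 31.9, 4.3]
finger_gap: 0.0005
grip_force: 17.0
```

{"name": "apply_moves", "arguments": {
  "moves": [
    [0,-0.0015,0.0048,0,0],
    [0,-0.0045,0.0143,0,0],
    [0,-0.006,0.019,0,0],
    [0,0,0,0.035,0],
    [0,0,0,0.035,0],
    [0,0,0,0.035,0],
    [0,0,0,0.035,0],
    [0,0,0,0.035,0],
    [0,0,0,0.035,0],
    [0,0,0,0.035,0]
  ]
}}

```text
time_s: 6.35
tcp_pos: [0.4078, 0.2746, 0.4508]
eef_rot: [1.86, 2.53, 0.002]
contact_force: [0.0, 0.1, 0.5]
finger_gap: 0.0003
grip_force: 0.0
```

{"name": "apply_moves", "arguments": {
  "moves": [
    [0,0.0104,-0.0331,0,0],
    [0,0.0104,-0.0331,0,0],
    [0,0.0104,-0.0331,0,0],
    [0,0.0104,-0.0331,0,0],
    [0,0.0104,-0.0331,0,0],
    [0,0.0104,-0.0331,0,0],
    [0,0.0104,-0.0331,0,0],
    [0,0.0104,-0.0331,0,0],
    [0,0.0104,-0.0331,0,0],
    [0,0.0104,-0.0331,0,0]
  ]
}}

```text
time_s: 7.18
tcp_pos: [0.5119, -0.0576, 0.4489]
eef_rot: [1.861, 2.529, -0.0]
contact_force: [0.8, 0.5, -1.3]
finger_gap: 0.0005
grip_force: 0.0
```

Run:
```python
from h import *
s=manip.sense();u=np.array([-.299,.9543]);p=np.array(s['tcp_pos']);d=p[:2]-[.4583,.1154];print(p,d@u,d@[-.9543,-.299],s['eef_rot'])
a=manip.read_camera("side")[:,:,::-1];b=manip.read_camera("top")[:,:,::-1]
A=cv2.resize(a[110:320,150:360],(400,400),interpolation=2);B=cv2.resize(b[150:360,195:405],(400,400),interpolation=2)
cv2.imwrite("pics/m2.png",np.hstack([A,B]))
```

```text
[ 0.51189991 -0.05760668  0.4489342 ] -0.18112665054098215 0.0005785996080791972 [ 1.86064381e+00  2.52918739e+00 -1.15462685e-04]
```

View pics/m2.png

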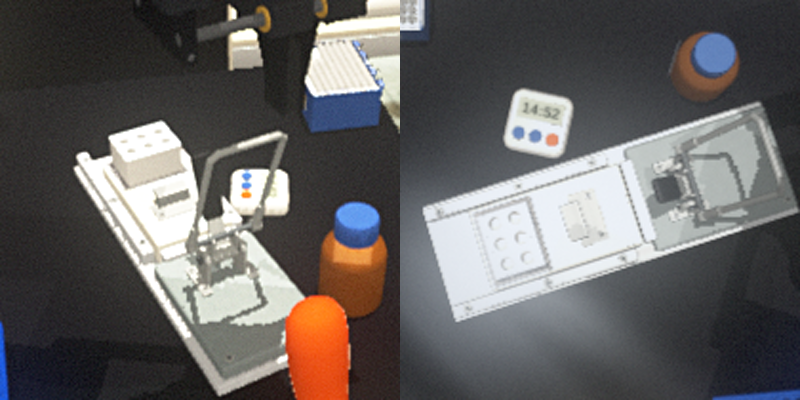

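{"name": "apply_moves", "arguments": {
  "moves": [
    [0,0,0,-0.025,0],
    [0,0,0,-0.026,0],
    [0,0,0,-0.026,0],
    [0,0,0,0,0],
    [0,-0.003,0.0095,0,0],
    [0,-0.003,0.0095,0,0],
    [0,-0.003,0.0095,0,0],
    [0,-0.0024,0.0076,0,0],
    [0,-0.0024,0.0076,0,0],
    [0,-0.0024,0.0076,0,0]
  ]
}}

```text
time_s: 8.12
tcp_pos: [0.4962, -0.0029, 0.3717]
eef_rot: [1.858, 2.531, 0.001]
contact_force: [0.8, -1.7, 0.6]
finger_gap: 0.0007
grip_force: 0.2
```

{"name": "apply_moves", "arguments": {
  "moves": [
    [0,-0.0024,0.0076,0,0],
    [0,-0.0024,0.0076,0,0],
    [0,-0.0024,0.0076,0,0],
    [0,-0.0024,0.0076,0,0],
    [0,-0.0024,0.0076,0,0],
    [0,-0.0024,0.0076,0,0],
    [0,-0.0024,0.0076,0,0],
    [0,-0.0024,0.0076,0,0],
    [0,-0.0024,0.0076,0,0],
    [0,-0.0024,0.0076,0,0]
  ]
}}

```text
time_s: 8.95
tcp_pos: [0.4721, 0.0727, 0.3707]
eef_rot: [-1.861, -2.531, 0.0]
contact_force: [-0.2, 0.1, -0.6]
finger_gap: 0.0007
grip_force: 0.0
```

Run:
```python
from h import *
s=manip.sense();u=np.array([-.299,.9543]);p=np.array(s['tcp_pos']);d=p[:2]-[.4583,.1154];print(p,d@u,d@[-.9543,-.299])
a=manip.read_camera("side")[:,:,::-1]
cv2.imwrite("pics/m3.png",cv2.resize(a[90:320,130:380],(650,598),interpolation=2))
```

```text
[0.47214098 0.07267159 0.3707163 ] -0.04491417559739383 -0.000432654577979575
```

View pics/m3.png

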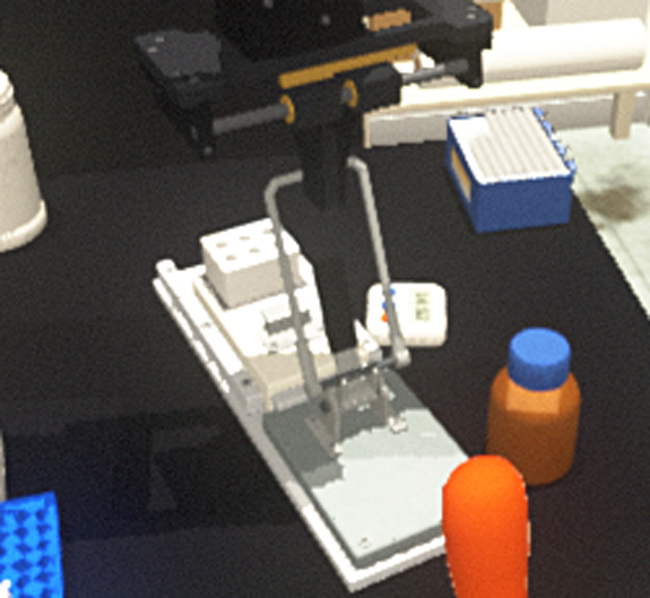

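{"name": "apply_moves", "arguments": {
  "moves": [
    [0,-0.0024,0.0076,0,0],
    [0,-0.0024,0.0076,0,0],
    [0,-0.0024,0.0076,0,0],
    [0,-0.0024,0.0076,0,0],
    [0,0,0,0,0],
    [0,0,0,0,0],
    [0,0,0,0,0],
    [0,0,0,0,0],
    [0,0,0,0,0],
    [0,0,0,0,0]
  ]
}}

```text
time_s: 9.83
tcp_pos: [0.4629, 0.102, 0.3707]
eef_rot: [1.861, 2.531, 0.0]
contact_force: [-0.1, 0.7, -0.3]
finger_gap: 0.0005
grip_force: 0.0
```

{"name": "apply_moves", "arguments": {
  "moves": [
    [0,0,0,0,0],
    [0,0,0,0,0],
    [0,0,0,0,0],
    [0,0,0,0,0],
    [0,0,0,0.015,0],
    [0,0,0,0.03,0],
    [0,0,0,0.03,0],
    [0,0,0,0,0],
    [0,0,0,0,0]
  ]
}}

```text
time_s: 10.58
tcp_pos: [0.4631, 0.1024, 0.4473]
eef_rot: [1.858, 2.528, 0.004]
contact_force: [-0.3, 0.6, 0.3]
finger_gap: 0.0005
grip_force: 0.0
```

Run:
```python
from h import *
s=manip.sense();u=np.array([-.299,.9543]);p=np.array(s['tcp_pos']);d=p[:2]-[.4583,.1154];print(p,d@u,d@[-.9543,-.299],s['time_s'])
a=manip.read_camera("side")[:,:,::-1]
cv2.imwrite("pics/m4.png",cv2.resize(a[150:300,170:330],(640,600),interpolation=2))
```

```text
[0.46312966 0.10235064 0.44734055] -0.013897072784226768 -0.0007071826652736818 10.5833
```

View pics/m4.png

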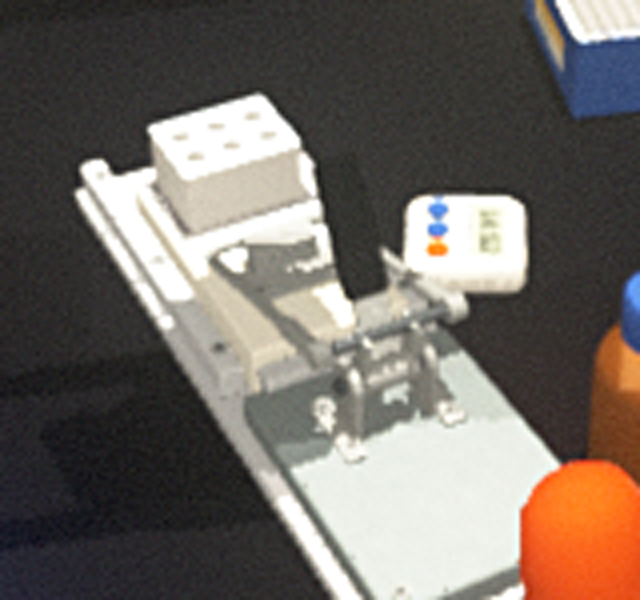

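{"name": "apply_moves", "arguments": {
  "moves": [
    [0,-0.009,0.0286,0,0],
    [0,-0.009,0.0286,0,0],
    [0,-0.009,0.0286,0,0],
    [0,-0.009,0.0286,0,0],
    [0,-0.009,0.0286,0,0],
    [0,-0.009,0.0286,0,0],
    [0,0,0,0,0]
  ]
}}

```text
time_s: 11.22
tcp_pos: [0.4066, 0.2772, 0.444]
eef_rot: [-1.853, -2.532, 0.003]
contact_force: [-0.6, -0.4, -0.7]
finger_gap: 0.0004
grip_force: 0.0
```

Run:
```python
from h import *
s=manip.sense();u=np.array([-.299,.9543]);p=np.array(s['tcp_pos']);d=p[:2]-[.4583,.1154];print(p,d@u,d@[-.9543,-.299],s['time_s'])
m=manip.camera_model("wrist");w=manip.read_camera("wrist")[:,:,::-1];cv2.imwrite("pics/w5raw.png",w)
b=manip.read_camera("top")[:,:,::-1];cv2.imwrite("pics/t5raw.png",b)
B=cv2.resize(b[195:320,200:345],(464,400),interpolation=2)
cv2.imwrite("pics/m5.png",np.hstack([cv2.resize(w,(336,400)) if 0 else cv2.resize(w,None,fx=.6,fy=.6)[:252], np.zeros((252,0,3),np.uint8)]) if 0 else np.hstack([np.vstack([cv2.resize(w,(336,252)),np.zeros((148,336,3),np.uint8)]),B]))
D=lambda x,y,z:[*(np.array([.4583,.1154])+np.array(u)*x/1e3+np.array([-.9543,-.299])*y/1e3),z/1e3]
for P in[(37,0,46),(48,0,43),(48,32,43),(36,0,55),(-41,0,141),(36,17,55)]:
    print(P,"top crop",(proj("top",D(*P))-[200,195])*3.2,"wrist*.6",proj("wrist",D(*P),m)*.6)
```

```text
[0.40663616 0.27721616 0.44404978] 0.16986865185998096 0.0009197689352549235 11.2167
(37, 0, 46) top crop [261.62128201 230.16573542] wrist*.6 [164.85255801 166.34041446]
(48, 0, 43) top crop [242.94238982 236.21430315] wrist*.6 [164.88014121 161.44979238]
(48, 32, 43) top crop [260.09288232 291.11421569] wrist*.6 [151.02031438 161.36789832]
(36, 0, 55) top crop [263.42952822 229.20182202] wrist*.6 [164.85631505 168.75782142]
(-41, 0, 141) top crop [410.44380238 178.44832735] wrist*.6 [164.68285537 226.72478617]
(36, 17, 55) top crop [272.69163568 258.66219393] wrist*.6 [157.35535985 168.71278356]
```

View pics/m5.png

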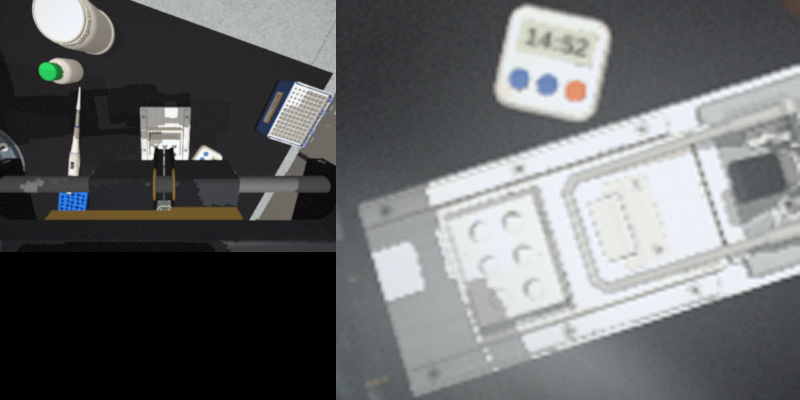

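{"name": "apply_moves", "arguments": {
  "moves": [
    [0,0.0091,-0.029,0,0],
    [0,0.0091,-0.029,0,0],
    [0,0.0091,-0.029,0,0],
    [0,0.0091,-0.029,0,0],
    [0,0.0091,-0.029,0,0],
    [0,0.0091,-0.029,0,0],
    [0,0,0,-0.03,0],
    [0,0,0,-0.03,0],
    [0,0,0,-0.03,0],
    [0,0,0,-0.03,0]
  ]
}}

```text
time_s: 12.15
tcp_pos: [0.4631, 0.098, 0.3242]
eef_rot: [-1.864, -2.528, 0.001]
contact_force: [0.4, 1.0, 0.6]
finger_gap: 0.0007
grip_force: 0.0
```

{"name": "apply_moves", "arguments": {
  "moves": [
    [0,0,0,-0.018,0],
    [0,0,0,0,0]
  ]
}}

```text
time_s: 12.32
tcp_pos: [0.4618, 0.0984, 0.3039]
eef_rot: [-1.859, -2.523, 0.01]
contact_force: [-0.2, 0.1, 0.6]
finger_gap: 0.0003
grip_force: 0.0
```

{"name": "apply_moves", "arguments": {
  "moves": [
    [0,0.0015,-0.0047,0.001,0],
    [0,0.0015,-0.0047,0.001,0],
    [0,0.0015,-0.0047,0.001,0],
    [0,0.0015,-0.0047,0.001,0],
    [0,0.0015,-0.0047,0.001,0],
    [0,0.0015,-0.0047,0.001,0],
    [0,0.0015,-0.0047,0.001,0],
    [0,0.0015,-0.0047,0.001,0],
    [0,0.0015,-0.0047,0.001,0],
    [0,0.0015,-0.0047,0.001,0]
  ]
}}

```text
time_s: 13.15
tcp_pos: [0.4786, 0.0524, 0.3178]
eef_rot: [-1.861, -2.531, 0.0]
contact_force: [0.2, 2.4, -1.3]
finger_gap: 0.0007
grip_force: 0.5
```

{"name": "apply_moves", "arguments": {
  "moves": [
    [0,0.0017,-0.0053,-0.001,0],
    [0,0.0017,-0.0053,-0.001,0],
    [0,0.0017,-0.0053,-0.001,0],
    [0,0.0017,-0.0053,-0.001,0],
    [0,0.0017,-0.0053,-0.001,0],
    [0,0.0015,-0.0048,-0.0025,0],
    [0,0.0015,-0.0048,-0.0025,0],
    [0,0.0015,-0.0048,-0.0025,0],
    [0,0.0015,-0.0048,-0.0025,0],
    [0,0.0015,-0.0048,-0.0025,0]
  ]
}}

```text
time_s: 13.98
tcp_pos: [0.4944, 0.0021, 0.2998]
eef_rot: [-1.86, -2.531, 0.0]
contact_force: [0.6, 1.7, 0.2]
finger_gap: 0.0003
grip_force: 0.8
```

Run:
```python
from h import *
s=manip.sense();u=np.array([-.299,.9543]);p=np.array(s['tcp_pos']);d=p[:2]-[.4583,.1154];print(p,d@u,d@[-.9543,-.299],s['time_s'])
a=manip.read_camera("side")[:,:,::-1]
cv2.imwrite("pics/m6.png",cv2.resize(a[150:300,170:330],(640,600),interpolation=2))
```

```text
[0.49436401 0.00207145 0.29979196] -0.11893257333985677 -0.0005306505517326879 13.9833
```

View pics/m6.png

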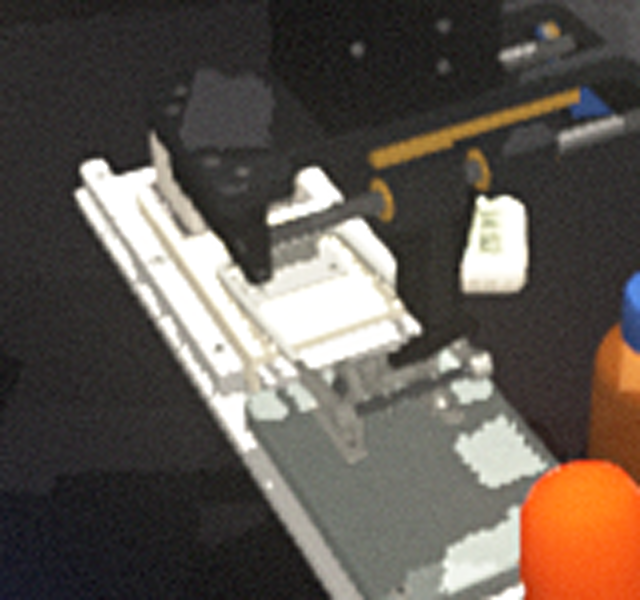

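{"name": "apply_moves", "arguments": {
  "moves": [
    [0,0.0011,-0.0036,-0.0041,0],
    [0,0.0011,-0.0036,-0.0041,0],
    [0,0.0011,-0.0036,-0.0041,0],
    [0,0.0011,-0.0036,-0.0041,0],
    [0,0.0011,-0.0036,-0.0041,0]
  ]
}}

```text
time_s: 14.45
tcp_pos: [0.5001, -0.016, 0.2793]
eef_rot: [1.86, 2.531, 0.0]
contact_force: [-0.5, -0.1, 0.0]
finger_gap: 0.0004
grip_force: 0.0
```

{"name": "apply_moves", "arguments": {
  "moves": [
    [0,0.0005,-0.0017,-0.0038,0],
    [0,0.0005,-0.0017,-0.0038,0],
    [0,0.0005,-0.0017,-0.0038,0],
    [0,0.0005,-0.0017,-0.0038,0],
    [0,0.0005,-0.0017,-0.0038,0]
  ]
}}

```text
time_s: 14.87
tcp_pos: [0.5024, -0.0242, 0.2603]
eef_rot: [-1.861, -2.531, 0.0]
contact_force: [0.3, 0.2, -0.3]
finger_gap: 0.0005
grip_force: 0.0
```

{"name": "apply_moves", "arguments": {
  "moves": [
    [0,0.0001,-0.0004,-0.0024,0],
    [0,0.0001,-0.0004,-0.0024,0],
    [0,0.0001,-0.0004,-0.0024,0],
    [0,0.0001,-0.0004,-0.0024,0],
    [0,0,0,0,0]
  ]
}}

```text
time_s: 15.28
tcp_pos: [0.5028, -0.0256, 0.2513]
eef_rot: [-1.861, -2.531, -0.0]
contact_force: [-0.9, 1.0, 3.1]
finger_gap: 0.0003
grip_force: 1.7
```

{"name": "apply_moves", "arguments": {
  "moves": [
    [0,0,0,-0.001,0],
    [0,0,0,-0.001,0],
    [0,0,0,0,0],
    [0,0,0,0,0]
  ]
}}

```text
time_s: 15.62
tcp_pos: [0.5027, -0.0255, 0.2507]
eef_rot: [1.86, 2.531, 0.0]
contact_force: [-2.7, 0.4, 13.2]
finger_gap: 0.0006
grip_force: 6.7
```

{"name": "apply_moves", "arguments": {
  "moves": [
    [0,0,0,0.01,0],
    [0,0,0,0.03,0],
    [0,0,0,0.035,0],
    [0,0,0,0.035,0],
    [0,0,0,0.035,0],
    [0,0.002,-0.037,0.01,0],
    [0,0.0,-0.037,0,0],
    [0,0,-0.037,0,0],
    [0,0,-0.037,0,0],
    [0,0,-0.037,0,0]
  ]
}}

```text
time_s: 16.45
tcp_pos: [0.5044, -0.212, 0.4047]
eef_rot: [1.86, 2.531, 0.0]
contact_force: [0.6, 0.6, -0.3]
finger_gap: 0.0005
grip_force: 0.0
```

Run:
```python
from h import *
a=manip.read_camera("side")[:,:,::-1];b=manip.read_camera("top")[:,:,::-1]
A=cv2.resize(a[155:305,180:330],(400,400),interpolation=2);B=cv2.resize(b[190:330,240:380],(400,400),interpolation=2)
cv2.imwrite("pics/m7.png",np.hstack([A,B]))
u=np.array([-.299,.9543]);D=lambda x,y,z:[*(np.array([.4583,.1154])+u*x/1e3+np.array([-.9543,-.299])*y/1e3),z/1e3]
for P in[(36,0,46),(-28,0,34),(-174,0,71),(47-75,0,40)]:print(P,400+(proj("top",D(*P))[0]-240)*400/140,(proj("top",D(*P))[1]-190)*400/140)
```

```text
(36, 0, 46) 520.822718431206 219.30972958057396
(-28, 0, 34) 616.3071670838835 189.50082496850524
(-174, 0, 71) 846.0055058802388 115.27037116946742
(-28, 0, 40) 617.0024481327307 189.05531547320916
```

View pics/m7.png

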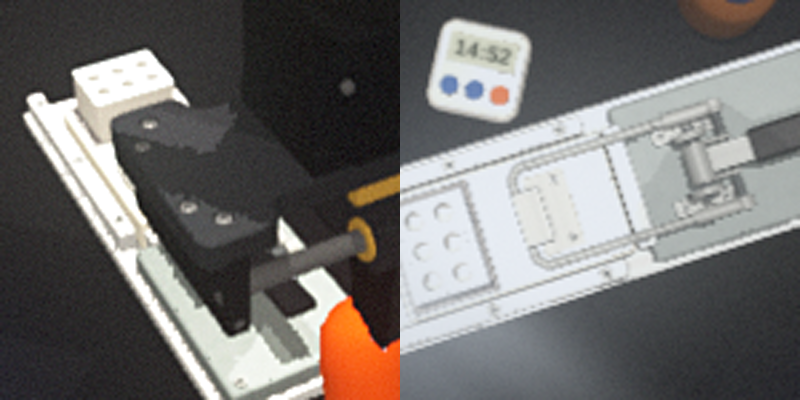

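```bash
python3 -c "
from rig import manip
print(manip.close_job())"
```

```text
the job is handed in; nothing more can be done
None
```

I handed the job in at about 16.5 s. The last pictures show the carrier against the pad, the loop bar behind the hook and the lever lying shut, and nothing touched the bottle or timer. No verdict came back.

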